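# Show that the salt pot is empty and where to refill it from

## Task

The salt pot at the right of the three pans is empty, and a colleague has to refill it from the pan of pale salt. Lift the pot's hinged lid by its tab with a light fingertip (do not pinch or lift anything) and push it right back until it stays open; then point straight down at the middle of the pale pan for two seconds, raise the fingers clear, and point down into the middle of the open pot for two seconds, finishing while still pointing there. Point with the fingertips two to four centimetres above the rim, in contact with nothing; do not lower them over the red or the green pan or dip them into any pan, and leave everything standing where it is.

Things in the scene. Friction and masses are not known exactly. Their poses are not given: they have to be found in the camera images.
- salt_pot: Round steel salt pot, loose, 0.7 kg, 94 mm across, 86 mm high with its lid shut; hollow, rim 78 mm above the table. Origin at its underside, the round body's axis at x = +6 mm; z up. The lid's tab points along -x, roughly towards the robot; the hinge is on the +x side. It stands alone right of the three pans (a similar pot far back on the left is not meant).
- salt_pot_lid (a joint): The pot's lid: 0 shut, 1.83 rad open on its stop. Hinge axis level, along the pot's y, at x = +55, z = 80 mm in the pot's frame. Light to move (under 1 N at the tab): let go short of upright (1.57) it sinks shut, pushed past about 1.75 it drops back on its stop and stays. Open, it stands up to 190 mm above the table and reaches x = +85 mm in the pot's frame.
- lid_tab (a point): The free end of the lid's flat tab, moving with the lid: the tab is 18 mm wide and 2 mm thick, sticks out 17 mm beyond the pot's wall, and is 80 mm above the table when shut (113 mm from the hinge axis). There is free space below it down to the table, so a tilted fingertip can go under it and lift.
- pot_mouth (a point): Centre of the salt pot's round mouth, level with the rim, 78 mm above the table; the opening is about 85 mm across. Fixed to the pot, z up.
- pan_pale: Small steel gastronorm pan with pale, cream-coloured salt in it, 177 x 163 x 65 mm, loose, 0.9 kg; its origin is the centre of its underside. The three pans stand in a row in the middle of the table, in any order; the pans along the back are not meant.
- pan_pale_mouth (a point): Centre of the pale pan's mouth, level with the rim, 65 mm above the table (the salt lies lower); z up.
- pan_red: Small steel gastronorm pan with a red-brown filling, 177 x 163 x 65 mm, loose; not to be pointed at; its origin is the centre of its underside. 
- pan_red_mouth (a point): Centre of the red pan's mouth, level with the rim, 65 mm above the table.
- pan_green: Narrow steel gastronorm pan with an olive-green filling, 171 x 109 x 65 mm, loose; not to be pointed at; its origin is the centre of its underside. 
- pan_green_mouth (a point): Centre of the green pan's mouth, level with the rim, 65 mm above the table.
- kitchen_timer: White round wind-up timer with a black grip, 74 mm across, 50 mm high, loose bystander; origin under its centre.
- thermometer: White pen thermometer with a thin steel probe, 218 x 36 x 21 mm, lying loose beyond the pot; bystander; origin under its centre.
- teaspoon: Steel teaspoon, 130 x 26 x 11 mm, lying loose in front; bystander; origin under its centre.
- ramekin: White round ramekin, 72 mm across, 45 mm high, loose bystander beyond the pot, at the right; origin under its centre.

How it is judged:
On the way, in this order (a step that is already met when the one before it is completed fails the run):
1. the salt pot's lid is pushed right back and stays open, the fingers off the pot (value of joint salt_pot_lid above 1.6 rad and contact force between the arm and salt_pot below 0.1 N), for 0.3 s.
2. the fingers dwell just above the middle of the pale pan, pointing down, touching nothing (horizontal distance between the grasp point and pan_pale_mouth below 0.035 m and z of the grasp point in the frame of pan_pale_mouth between 0.018 and 0.085 m and angle between the grasp point's own z axis and vertical above 2.2 rad and contact force between the arm and anything else below 0.1 N and value of joint salt_pot_lid above 1.6 rad), for 1.5 s.
3. the fingers dwell just above the middle of the open salt pot, pointing down, touching nothing (horizontal distance between the grasp point and pot_mouth below 0.028 m and z of the grasp point in the frame of pot_mouth between 0.018 and 0.085 m and angle between the grasp point's own z axis and vertical above 2.2 rad and contact force between the arm and anything else below 0.1 N and value of joint salt_pot_lid above 1.6 rad), for 1.5 s.
At the end, for the whole second after the job is handed in: Lid open by itself (over 1.6 rad); the tool points down (within 50 degrees) into the pot, TCP within 28 mm of the mouth's centre and 18 to 85 mm above the rim (pale pan: within 35 mm). Pot upright within 30 mm of its place, pans within 20 mm, bystanders within 30 mm (horizontal distance between the grasp point and pot_mouth below 0.028 m and z of the grasp point in the frame of pot_mouth between 0.018 and 0.085 m and angle between the grasp point's own z axis and vertical above 2.2 rad and value of joint salt_pot_lid above 1.6 rad and distance of each of salt_pot, kitchen_timer, thermometer, teaspoon, ramekin from where it was at the start of the episode below 0.03 m and height (world z) of salt_pot below 0.006 m and angle between salt_pot's own z axis and vertical below 0.1 rad and linear speed of salt_pot below 0.02 m/s and distance of each of pan_pale, pan_red, pan_green from where it was at the start of the episode below 0.02 m); the robot touches nothing.
It fails at once if the salt pot or a pan is lifted or tipped (height (world z) of any of salt_pot, pan_pale, pan_red, pan_green above 0.015 m or angle between any of salt_pot, pan_pale, pan_red, pan_green's own z axis and vertical above 0.2 rad).
It fails at once if the salt pot or its lid is pinched or pressed hard (over 18 N) (contact force between the fingers and salt_pot above 18 N).
It fails at once if the robot touches a pan or dips the fingers into one (contact force between the arm and pan_pale above 1 N or contact force between the arm and pan_red above 1 N or contact force between the arm and pan_green above 1 N or (horizontal distance between the grasp point and pan_pale_mouth below 0.045 m and z of the grasp point in the frame of pan_pale_mouth below 0.015 m) or (horizontal distance between the grasp point and pan_red_mouth below 0.045 m and z of the grasp point in the frame of pan_red_mouth below 0.015 m) or (horizontal distance between the grasp point and pan_green_mouth below 0.045 m and z of the grasp point in the frame of pan_green_mouth below 0.015 m)).
It fails at once if the fingers are lowered over the red or the green pan ((horizontal distance between the grasp point and pan_red_mouth below 0.045 m and z of the grasp point in the frame of pan_red_mouth between 0.018 and 0.085 m and angle between the grasp point's own z axis and vertical above 2.2 rad) or (horizontal distance between the grasp point and pan_green_mouth below 0.045 m and z of the grasp point in the frame of pan_green_mouth between 0.018 and 0.085 m and angle between the grasp point's own z axis and vertical above 2.2 rad)).
It fails at once if a bystander is displaced (distance of any of kitchen_timer, thermometer, teaspoon, ramekin from where it was at the start of the episode above 0.03 m).
It also fails if it takes over 64 s, if anything falls off the work surface, if the arm or the gripper's body presses on something with over 40 N, if the wrist force passes 120 N, or if a joint passes its speed limit or range.

## Robot

A 6-joint arm with a two-finger parallel gripper is mounted at the origin on a cart in front of the work surface, level with it; the furniture and walls round the work are solid. World frame = base frame: x ahead of the robot, y to its left, z up, the work surface at z = 0. Lengths are in m, angles in rad, forces in N, time in s.
With the tool pointing down it reaches from about 0.3 to 0.85 m from the base axis. Payload 5.4 kg.
Tool frame: the origin (TCP) lies between the finger pads, 19 mm behind the fingertips; this is the grasp point; z points along the fingers, y is the line along which they close (so a half turn about z gives the same grasp; the last joint's range is limited). The gripper opens to 85 mm and grips with 20 to 120 N. Pads are 22 mm wide; open, the fingers measure 114 mm over their backs; the gripper's body (76 mm by 85 mm) begins 54 mm behind the grasp point. The pads swing forward as they close: fully open they stand 13 mm farther back than shut.
Start: joints at [1.023, 0.158, 1.597, -0, 1.386, -0.21], TCP at [0.191, 0.542, 0.25] pointing down, gripper open.
Joint ranges: [-2.91, 2.91], [-0.94, 2.29], [0.18, 2.7], [-1.29, 4.43], [0.17, 2.64], [-3, 3]. Speed limits (rad/s): [2.57, 2.57, 3.14, 3.14, 3.14, 3.14].

## Interface

Orientations are given as [roll, pitch, yaw] about the fixed x, y, z axes, in that order (R = Rz(yaw) Ry(pitch) Rx(roll)).
In Python, from plant import r gives the robot as it stands.
- The arm moves only by the shell command python3 jog.py 'ROWS' [OPENING] [FORCE]. ROWS is a JSON list of rows, 1 to 12 of them, each written [[dx, dy, dz], turn]: dx, dy, dz in m, then a turn about the tool's z in rad; each row is the pose to reach, as a shift and turn from the pose commanded when the command began, along the tool's axes at that moment; what a row does not reach only later rows make up. A row lasts 1/10 s, in which the tool goes at most 0.05 m and 0.15 rad, less where a joint would pass 70% of its speed; a pose out of reach is approached as far as the arm can. OPENING is the opening from 0.0 (shut) to 1.0 (fully open), set as the command begins (- or left out keeps the last). The fingers move at their own pace and stop on an object; FORCE is the grip in N (left out, the last holds). Time passes only in rows, so rows that do not move let the fingers close. It prints the time, the measured TCP pose, the force, the opening and the grip force at its end. Input that does not fit is refused with a message, and nothing moves.
- r.observe(): the state, without advancing time (a new reading comes with each control period).
- r.camera(name): name is "scene" or "top"; returns the picture (400x640x3 uint8, red, green, blue); there is no depth.
- r.get_calibration(name): a dict with "fovy" (degrees; the focal length in pixels is half the picture's height over the tangent of half this angle, whatever the lens; pixels are square), "cx", "cy" (the principal point, pixels), "pose" (4x4, takes a point from camera to world coordinates). Camera axes: x right, y down, z forward; pixel columns grow to the right and rows downward; lengths in m; the calibration is good to about 2 mm. A picture is of the moment at which its call begins. get_calibration takes no time and is no camera call.
- r.sign_off(): hands the job in; it is judged then, once.
The state is a dict: "time": time; "q": joint angles; "qd": joint speeds; "tau": joint torques, N m; "tcp_pos": TCP position; "tool_rot": TCP orientation; "force": force on the tool from outside, world axes, zero at the start; "moment": the same for the moment, N m; "grip_width": opening from 0.0 (shut) to 1.0 (fully open); "grip_force": force on a finger pad.
Only numpy, scipy, OpenCV 4.12 (cv2) and the standard library are available. Lean on these libraries where they do the work, as an engineer would, in place of code of your own. Each camera call takes 0.05 s, during which the arm holds its last target. There are 200 camera calls.

## Working session

There is one attempt and no reset: what is moved stays moved. The work goes in short steps, Python scripts to look and compute and a shell command to move; the robot and the scene stay as the last step left them, time stands still between calls to the robot, and variables do not carry over. Pictures are saved under pics/ and viewed, at most 10 in all, crops included, and the job is handed in when it is done.

```bash
ls; mkdir -p pics
python3 - <<'E'
from plant import r
import cv2,numpy as np
for n in("scene","top"):
    im=r.camera(n); cv2.imwrite(f"pics/{n}0.png",im[:,:,::-1]); c=r.get_calibration(n); print(n,c["fovy"],c["cx"],c["cy"],np.round(c["pose"],3).tolist())
s=r.observe(); print(s["time"],s["tcp_pos"],s["tool_rot"])
E
```

```text
jog.py
pics
plant.py
scene 42.09254465501773 310.20763633517885 208.92471497755758 [[0.574, -0.374, 0.728, -0.833], [-0.819, -0.273, 0.505, -0.898], [0.01, -0.886, -0.463, 0.926], [0.0, 0.0, 0.0, 1.0]]
top 54.91236938863805 322.82963776499275 196.05207681970575 [[-0.025, -0.993, 0.113, 0.401], [-0.999, 0.028, 0.021, 0.031], [-0.024, -0.112, -0.993, 1.281], [0.0, 0.0, 0.0, 1.0]]
0.1 [0.1903254  0.54204607 0.24912311] [-3.13993695e+00 -3.29579939e-04  2.80376939e+00]
```

View pics/scene0.png

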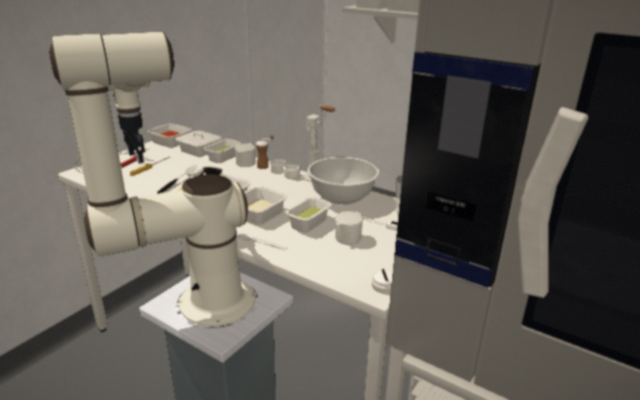

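View pics/top0.png

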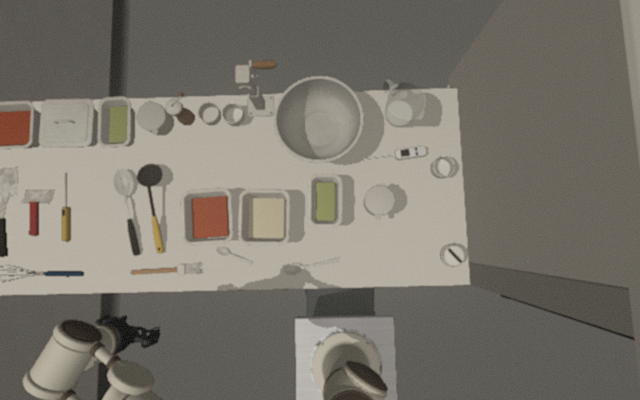

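The scene view shows the pot right of the pans. In the top view the red pan is at about (210,217), pale (265,217), green (326,201) and the pot at (380,201), with its tab pointing down towards the robot. Next I'll enlarge this area.

```bash
cat > h.py <<'E'
from plant import r
import cv2,numpy as np
def ray(n,u,v,z):
    c=r.get_calibration(n);T=np.array(c["pose"]);f=200/np.tan(np.radians(c["fovy"])/2)
    d=T[:3,:3]@np.array([(u-c["cx"])/f,(v-c["cy"])/f,1]);o=T[:3,3]
    return o+d*(z-o[2])/d[2]
def proj(n,p):
    c=r.get_calibration(n);T=np.array(c["pose"]);f=200/np.tan(np.radians(c["fovy"])/2)
    q=T[:3,:3].T@(np.array(p)-T[:3,3]);return f*q[0]/q[2]+c["cx"],f*q[1]/q[2]+c["cy"]
E
python3 - <<'E'
import cv2
im=cv2.imread("pics/top0.png")
a=cv2.resize(im[175:240,350:410],None,fx=8,fy=8,interpolation=cv2.INTER_CUBIC)
b=cv2.resize(im[165:255,175:355],None,fx=4,fy=4,interpolation=cv2.INTER_CUBIC)
cv2.imwrite("pics/potc.png",a);cv2.imwrite("pics/panc.png",b)
E
```

```text
(no output)
```

View pics/potc.png

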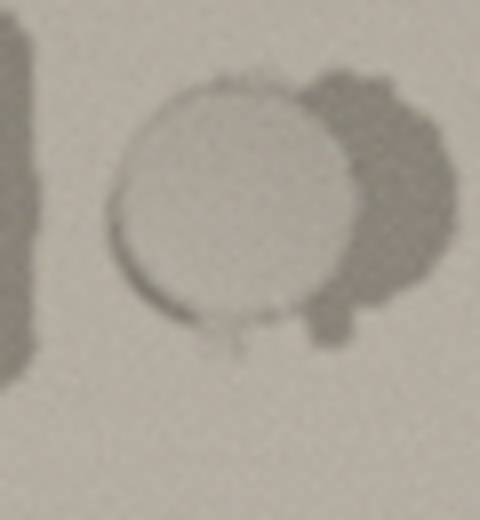

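View pics/panc.png

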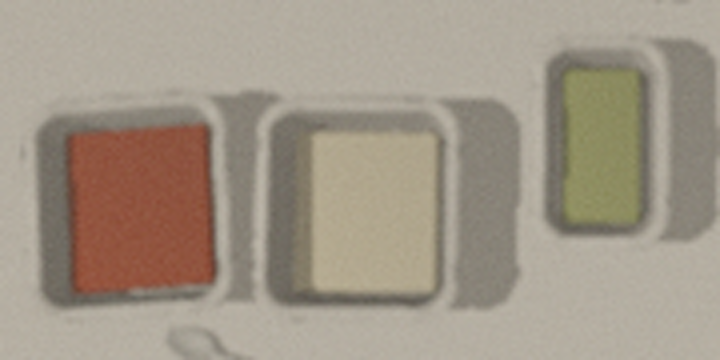

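The lid's centre is at crop (237,203), i.e. pixel (379.2,200), and the tab's end at crop (224,355), i.e. pixel (377.6,219). The pale pan's rim spans crop 255–460 by 93–308. Red is centred at about (130,204) and green at about (607,140).

```bash
python3 - <<'E'
from h import *
def C(x,y,s,ox,oy): return ox+(x+.5)/s-.5, oy+(y+.5)/s-.5
c=ray("top",*C(237,203,8,350,175),.083);t=ray("top",*C(222,357,8,350,175),.08)
print("lid c",c,"tab",t,"len",np.linalg.norm(t[:2]-c[:2]),"yaw",np.degrees(np.arctan2(*(c-t)[[1,0]])))
for n,p in dict(pale=(358,200),red=(130,204),green=(607,140)).items(): print(n,ray("top",*C(*p,4,175,165),.065))
for n,p in dict(spoon=(235,255),timer=(454,255),ram=(444,167),therm=(405,153),wall=(468,285),brush=(315,265)).items(): print(n,ray("top",*p,.0))
print(ray("top",*C(330,346,8,350,175),0))
print([proj("scene",p) for p in (c,t,c*[1,1,0])])
E
cat >> h.py <<'E'
from scipy.spatial.transform import Rotation as Ro
def to(p,yaw=None):
    s=r.observe();R=Ro.from_euler("xyz",s["tool_rot"]);d=R.inv().apply(np.array(p)-s["tcp_pos"])
    t=0 if yaw is None else -((yaw-s["tool_rot"][2]+np.pi)%(2*np.pi)-np.pi)
    print("t",round(s["time"],2),"tcp",np.round(s["tcp_pos"],4),"rot",np.round(s["tool_rot"],3),"q",np.round(s["q"],2),"F",np.round(s["force"],2),"-> shift",np.round(d,4),"turn",round(t,3))
YAW=-.131+np.pi;U=np.array([np.cos(-.131),np.sin(-.131),0])
LID=np.array([.5196,-.1188,0]);TAB=LID-.064*U+[0,0,.08]
PALE=np.array([.4846,.2449,.065])
E
python3 -c "
from h import *
print(TAB);to((TAB-.045*U)*[1,1,0]+[0,0,.25],YAW)"
```

```text
[ 0.45614837 -0.11043996  0.08      ]
t 0.1 tcp [0.1903 0.542  0.2491] rot [-3.14  -0.     2.804] q [ 1.02  0.16  1.6  -0.    1.39 -0.21] F [0.08 0.37 0.36] -> shift [-4.230e-01 -5.367e-01 -1.000e-04] turn -0.207
```

```bash
python3 jog.py '[[[-0.2, -0.27, 0], -0.2], [[-0.2, -0.27, 0], -0.2], [[-0.2, -0.27, 0], -0.2], [[-0.2, -0.27, 0], -0.2], [[-0.2, -0.27, 0], -0.2], [[-0.2, -0.27, 0], -0.2], [[-0.2, -0.27, 0], -0.2], [[-0.2, -0.27, 0], -0.2]]' 0.0 20; python3 -c "
from h import *
to((TAB-.045*U)*[1,1,0]+[0,0,.25],YAW)"
```

```text
time: 0.9
tcp_pos: [0.2908, 0.2182, 0.2497]
tool_rot: [-3.141, 0.001, 2.997]
force: [0.2, 0.4, -0.3]
grip_width: 0.002
grip_force: 0.0
t 0.9 tcp [0.2908 0.2182 0.2497] rot [-3.141e+00  1.000e-03  2.997e+00] q [ 0.31 -0.45  2.14 -0.    1.45 -1.12] F [ 0.18  0.37 -0.34] -> shift [-1.659e-01 -3.021e-01  2.000e-04] turn -0.013
```

```bash
python3 jog.py '[[[-0.166, -0.302, 0], -0.013], [[-0.166, -0.302, 0], -0.013], [[-0.166, -0.302, 0], -0.013], [[-0.166, -0.302, 0], -0.013], [[-0.166, -0.302, 0], -0.013], [[-0.166, -0.302, 0], -0.013], [[-0.166, -0.302, 0], -0.013], [[-0.166, -0.302, 0], -0.013], [[-0.166, -0.302, 0], -0.013], [[-0.166, -0.302, 0], -0.013]]'; python3 -c "
from h import *
to((TAB-.03*U)*[1,1,0]+[0,0,.087],YAW)"
```

```text
time: 1.9
tcp_pos: [0.4125, -0.0993, 0.2496]
tool_rot: [3.141, -0.001, 3.018]
force: [1.0, 0.4, 0.6]
grip_width: 0.002
grip_force: 0.0
t 1.9 tcp [ 0.4125 -0.0993  0.2496] rot [ 3.141e+00 -1.000e-03  3.018e+00] q [-0.52 -0.25  1.99  0.    1.4  -1.97] F [0.99 0.45 0.62] -> shift [-0.0148 -0.0056  0.1626] turn 0.008
```

```bash
python3 jog.py '[[[0, -0.006, 0.05], 0], [[0, -0.006, 0.1], 0], [[0, -0.006, 0.14], 0], [[0, -0.006, 0.163], 0], [[0, -0.006, 0.163], 0], [[0, -0.006, 0.163], 0], [[0, -0.006, 0.163], 0], [[0, -0.006, 0.163], 0]]'
python3 - <<'E'
from h import *
to((TAB-.011*U)*[1,1,0]+[0,0,.087],YAW)
im=r.camera("scene")[185:260,300:400];a=cv2.resize(im,None,fx=7,fy=7,interpolation=cv2.INTER_CUBIC)
im=r.camera("top")[175:240,340:400];b=cv2.resize(im,(485,525),interpolation=cv2.INTER_CUBIC)[:, -100:]
cv2.imwrite("pics/pre.png",a[:,:,::-1])
E
```

```text
time: 2.7
tcp_pos: [0.4134, -0.1069, 0.0889]
tool_rot: [-3.14, 0.004, 3.017]
force: [0.8, 0.9, 1.1]
grip_width: -0.002
grip_force: 0.0
t 2.7 tcp [ 0.4134 -0.1069  0.0889] rot [-3.14   0.004  3.017] q [-0.54 -0.03  2.14 -0.    1.03 -1.98] F [0.79 0.86 1.05] -> shift [-0.0319  0.0019  0.002 ] turn 0.007
```

View pics/pre.png

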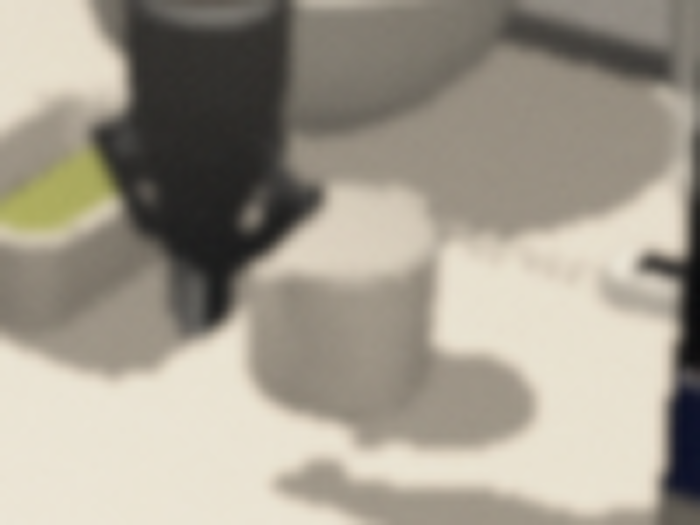

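The fingers (tip at crop (195,325)) stand just short of the tab, with the lid shut and the way clear. Next is a slow approach to contact.

```bash
python3 jog.py '[[[-0.01, 0.001, 0], 0], [[-0.02, 0.002, 0], 0], [[-0.024, 0.002, 0], 0], [[-0.026, 0.002, 0], 0], [[-0.028, 0.002, 0], 0], [[-0.028, 0.002, 0], 0]]'; python3 -c "
from h import *
to((TAB-.011*U)*[1,1,0]+[0,0,.087],YAW)"; python3 jog.py '[[[-0.001, 0, 0], 0], [[-0.002, 0, 0], 0], [[-0.003, 0, 0], 0], [[-0.003, 0, 0], 0]]'; python3 jog.py '[[[-0.0005, 0, 0], 0], [[-0.001, 0, 0], 0], [[-0.001, 0, 0], 0], [[-0.001, 0, 0], 0]]'
```

```text
time: 3.4
tcp_pos: [0.4401, -0.1079, 0.0869]
tool_rot: [3.142, -0.0, 3.017]
force: [-0.1, -0.4, -0.4]
grip_width: -0.002
grip_force: 0.0
t 3.4 tcp [ 0.4401 -0.1079  0.0869] rot [ 3.142 -0.     3.017] q [-0.51  0.05  2.07 -0.    1.03 -1.95] F [-0.08 -0.4  -0.42] -> shift [-0.0053 -0.0004 -0.0001] turn 0.006
time: 3.8
tcp_pos: [0.4431, -0.1083, 0.087]
tool_rot: [-3.142, 0.0, 3.017]
force: [-0.4, 0.3, -1.2]
grip_width: 0.002
grip_force: 0.0
time: 4.2
tcp_pos: [0.444, -0.1084, 0.087]
tool_rot: [-3.142, -0.0, 3.017]
force: [0.1, 0.2, -1.0]
grip_width: -0.002
grip_force: 0.0
```

```bash
for i in 1 2; do python3 jog.py '[[[-0.0005, 0, 0], 0], [[-0.001, 0, 0], 0], [[-0.001, 0, 0], 0]]' | grep -E "tcp|force:"; done;  python3 jog.py '[[[-0.0005, 0, 0], 0], [[-0.001, 0, 0], 0], [[-0.001, 0, 0], 0]]' | grep -E "tcp|force:"
```

```text
tcp_pos: [0.445, -0.1086, 0.087]
force: [0.0, 0.2, 0.5]
grip_force: 0.0
tcp_pos: [0.446, -0.1087, 0.087]
force: [-0.9, 0.1, -0.3]
grip_force: 0.0
tcp_pos: [0.4464, -0.1087, 0.0868]
force: [-3.9, -0.8, 1.8]
grip_force: 1.7
```

Contact is made at about 4 N. Now I'll lift by friction and follow the tab's arc.

```bash
python3 jog.py '[[[0, 0, -0.003], 0], [[-0.0002, 0, -0.006], 0], [[-0.0005, 0, -0.01], 0], [[-0.001, 0, -0.015], 0], [[-0.0018, 0, -0.02], 0], [[-0.0018, 0, -0.02], 0]]'
python3 - <<'E'
from h import *
to(TAB)
im=r.camera("scene")[185:260,300:400];a=cv2.resize(im,None,fx=7,fy=7,interpolation=cv2.INTER_CUBIC)
cv2.imwrite("pics/lift.png",a[:,:,::-1])
E
```

```text
time: 5.7
tcp_pos: [0.4495, -0.1093, 0.1081]
tool_rot: [-3.141, 0.002, 3.017]
force: [-2.6, 0.8, 0.8]
grip_width: 0.001
grip_force: 1.4
t 5.7 tcp [ 0.4495 -0.1093  0.1081] rot [-3.141e+00  2.000e-03  3.017e+00] q [-0.5   0.03  2.03  0.    1.07 -1.95] F [-2.57  0.81  0.84] -> shift [-0.0067 -0.0002  0.0281] turn 0
```

View pics/lift.png

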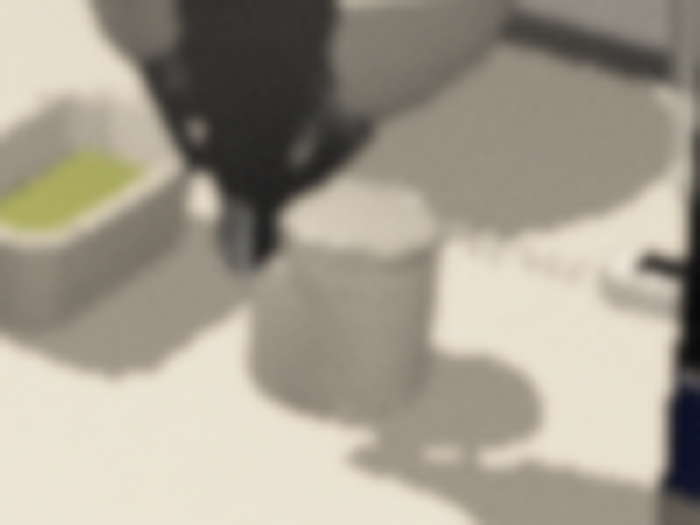

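The lid has come up off the rim: its tab side rises from crop (250,270) to (290,215), and the pot hasn't moved. I'll keep following the arc.

```bash
python3 jog.py '[[[-0.001, 0, -0.005], 0], [[-0.0025, 0, -0.01], 0], [[-0.004, 0, -0.015], 0], [[-0.006, 0, -0.02], 0], [[-0.008, 0, -0.025], 0], [[-0.0105, 0, -0.03], 0], [[-0.013, 0, -0.035], 0], [[-0.0165, 0, -0.04], 0], [[-0.02, 0, -0.045], 0], [[-0.0235, 0, -0.05], 0], [[-0.0235, 0, -0.05], 0]]'
python3 - <<'E'
from h import *
to(TAB)
im=r.camera("scene")[165:260,290:400];a=cv2.resize(im,None,fx=6,fy=6,interpolation=cv2.INTER_CUBIC)
cv2.imwrite("pics/lift2.png",a[:,:,::-1])
E
```

```text
time: 6.85
tcp_pos: [0.4731, -0.1124, 0.1581]
tool_rot: [-3.141, 0.002, 3.017]
force: [-3.1, -0.0, 1.8]
grip_width: -0.002
grip_force: 1.3
t 6.85 tcp [ 0.4731 -0.1124  0.1581] rot [-3.141e+00  2.000e-03  3.017e+00] q [-0.48  0.02  1.94 -0.    1.18 -1.93] F [-3.09 -0.04  1.8 ] -> shift [ 0.0172 -0.0001  0.0781] turn 0
```

View pics/lift2.png

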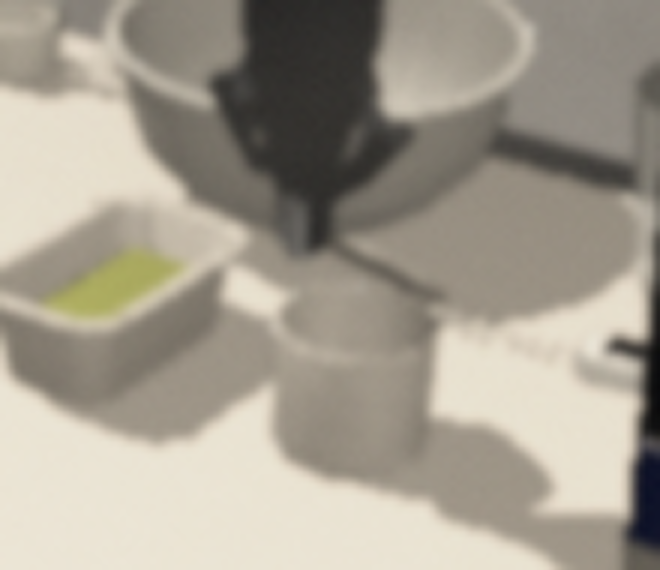

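The lid is up about 40° (tab end at crop (330,245), touching the finger) and the pot is still upright in place. Pushing on.

```bash
python3 jog.py '[[[-0.004, 0, -0.005], 0], [[-0.009, 0, -0.01], 0], [[-0.0145, 0, -0.015], 0], [[-0.021, 0, -0.02], 0], [[-0.028, 0, -0.025], 0], [[-0.037, 0, -0.03], 0], [[-0.045, 0, -0.033], 0], [[-0.055, 0, -0.036], 0], [[-0.065, 0, -0.038], 0], [[-0.075, 0, -0.038], 0], [[-0.075, 0, -0.038], 0]]'
python3 - <<'E'
from h import *
to(TAB)
im=r.camera("scene")[150:260,280:400];a=cv2.resize(im,None,fx=5,fy=5,interpolation=cv2.INTER_CUBIC)
cv2.imwrite("pics/lift3.png",a[:,:,::-1])
E
```

```text
time: 8.0
tcp_pos: [0.5477, -0.1215, 0.195]
tool_rot: [3.142, 0.001, 3.017]
force: [0.5, 0.6, 0.2]
grip_width: -0.005
grip_force: 0.0
t 8.0 tcp [ 0.5477 -0.1215  0.195 ] rot [3.142e+00 1.000e-03 3.017e+00] q [-0.43  0.17  1.7   0.    1.28 -1.88] F [0.54 0.57 0.15] -> shift [ 0.0923 -0.0004  0.1149] turn 0
```

View pics/lift3.png

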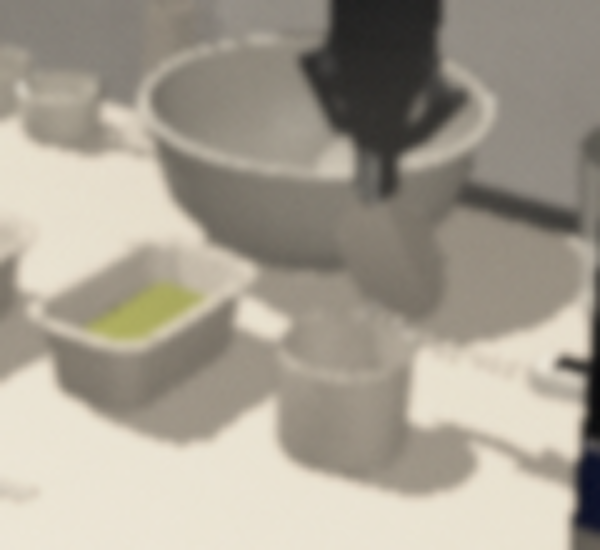

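The lid is nearly upright (about 85°), pot standing at crop (345,400). I'll go past upright gently.

```bash
python3 jog.py '[[[-0.005, 0, 0], 0], [[-0.01, 0, 0], 0], [[-0.014, 0, 0], 0], [[-0.018, 0, 0], 0], [[-0.022, 0, 0], 0], [[-0.025, 0, 0], 0], [[-0.028, 0, 0], 0], [[-0.028, 0, 0], 0]]'|grep -E "tcp|force"; python3 jog.py '[[[-0.0015, 0, 0], 0], [[-0.003, 0, 0], 0], [[-0.004, 0, 0], 0], [[-0.005, 0, 0], 0], [[-0.005, 0, 0], 0]]'|grep -E "tcp|force"
```

```text
tcp_pos: [0.5746, -0.1248, 0.195]
force: [-0.0, -0.6, -0.9]
grip_force: 0.0
tcp_pos: [0.5793, -0.1254, 0.195]
force: [0.5, 0.0, -0.3]
grip_force: 0.0
```

```bash
python3 jog.py '[[[-0.001, 0, 0], 0], [[-0.002, 0, 0], 0], [[-0.003, 0, 0], 0], [[-0.003, 0, 0], 0]]'|grep -E "tcp|force"; python3 jog.py '[[[0.01, 0, 0], 0], [[0.03, 0, 0], 0], [[0.06, 0, -0.03], 0], [[0.06, 0, -0.06], 0], [[0.06, 0, -0.06], 0], [[0.06, 0, -0.06], 0]]'
python3 - <<'E'
from h import *
to([.40,.05,.25])
im=r.camera("scene")[160:260,290:400];a=cv2.resize(im,(440,400),interpolation=cv2.INTER_CUBIC)
im=r.camera("top")[140:230,340:420];b=cv2.resize(im,(356,400),interpolation=cv2.INTER_CUBIC)
cv2.imwrite("pics/open.png",np.hstack([a,b])[:,:,::-1])
E
```

```text
tcp_pos: [0.5823, -0.1258, 0.195]
force: [0.2, 0.4, -0.9]
grip_force: 0.0
time: 10.35
tcp_pos: [0.5226, -0.1184, 0.2558]
tool_rot: [-3.141, 0.002, 3.017]
force: [0.1, -0.1, 0.1]
grip_width: 0.002
grip_force: 0.0
t 10.35 tcp [ 0.5226 -0.1184  0.2558] rot [-3.141e+00  2.000e-03  3.017e+00] q [-0.45  0.05  1.7  -0.    1.39 -1.89] F [ 0.07 -0.1   0.05] -> shift [0.1427 0.1518 0.0055] turn 0
```

View pics/open.png

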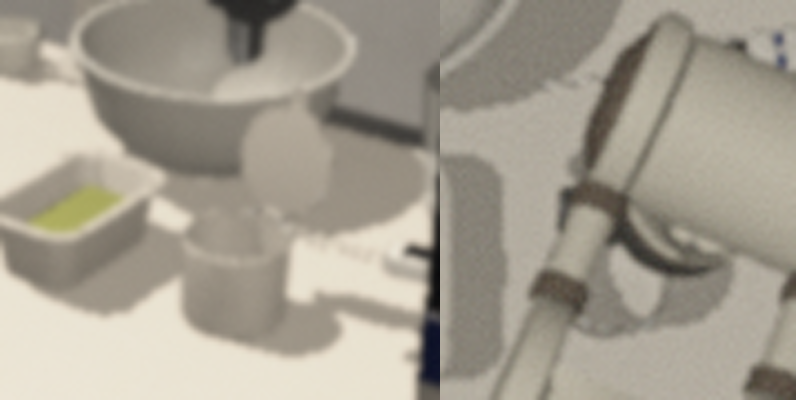

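The lid stands open by itself, tilted back (crop left, (285,160)), with the pot upright and the fingers clear. Now to the pale pan, staying high.

```bash
python3 -c "
from h import *
to(PALE*[1,1,0]+[0,0,.256])"
```

```text
t 10.45 tcp [ 0.522 -0.118  0.254] rot [ 3.141e+00 -2.000e-03  3.017e+00] q [-0.45  0.05  1.7  -0.    1.39 -1.89] F [-0.1   0.13 -0.22] -> shift [ 0.0823  0.3555 -0.0017] turn 0
```

```bash
python3 jog.py '[[[0.082, 0.356, 0], 0], [[0.082, 0.356, 0], 0], [[0.082, 0.356, 0], 0], [[0.082, 0.356, 0], 0], [[0.082, 0.356, 0], 0], [[0.082, 0.356, 0], 0], [[0.082, 0.356, 0], 0], [[0.082, 0.356, 0], 0], [[0.082, 0.356, 0], 0], [[0.082, 0.356, 0], 0], [[0.082, 0.356, 0], 0], [[0.082, 0.356, 0], 0]]'
python3 - <<'E'
from h import *
to(PALE+[0,0,.049])
im=r.camera("top")[140:240,330:420];cv2.imwrite("pics/open2.png",cv2.resize(im,(720,800)[::1],interpolation=cv2.INTER_CUBIC)[:600,:,::-1])
E
```

```text
time: 11.65
tcp_pos: [0.486, 0.2438, 0.2548]
tool_rot: [-3.141, -0.0, 3.015]
force: [0.1, 0.1, 0.1]
grip_width: 0.0
grip_force: 0.0
t 11.65 tcp [0.486  0.2438 0.2548] rot [-3.141 -0.     3.015] q [ 0.24  0.07  1.68 -0.    1.39 -1.2 ] F [0.07 0.11 0.05] -> shift [0.0015 0.001  0.1408] turn 0
```

View pics/open2.png

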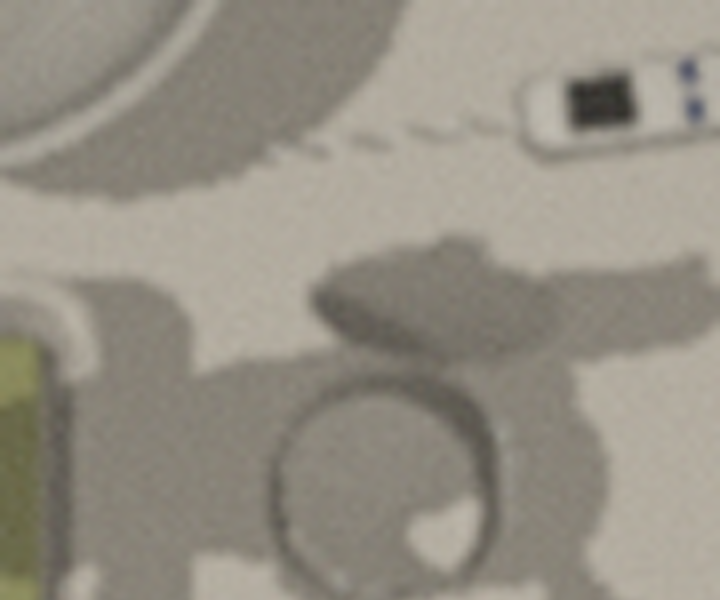

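The open lid lies back at (440,300) in this crop. The pot's mouth is centred at about (382,486) in the crop, i.e. pixel (377.4,200.3), so it has shifted only a few mm. Now I'll lower over the pale pan and dwell.

```bash
python3 jog.py '[[[0.0015, 0.001, 0.04], 0], [[0.0015, 0.001, 0.08], 0], [[0.0015, 0.001, 0.11], 0], [[0.0015, 0.001, 0.13], 0], [[0.0015, 0.001, 0.141], 0], [[0.0015, 0.001, 0.141], 0], [[0.0015, 0.001, 0.141], 0], [[0.0015, 0.001, 0.141], 0], [[0.0015, 0.001, 0.141], 0], [[0.0015, 0.001, 0.141], 0], [[0.0015, 0.001, 0.141], 0], [[0.0015, 0.001, 0.141], 0]]'; python3 jog.py '[[[0, 0, 0], 0], [[0, 0, 0], 0], [[0, 0, 0], 0], [[0, 0, 0], 0], [[0, 0, 0], 0], [[0, 0, 0], 0], [[0, 0, 0], 0], [[0, 0, 0], 0], [[0, 0, 0], 0], [[0, 0, 0], 0], [[0, 0, 0], 0], [[0, 0, 0], 0]]'; python3 jog.py '[[[0, 0, 0], 0], [[0, 0, 0], 0], [[0, 0, 0], 0], [[0, 0, 0], 0], [[0, 0, 0], 0], [[0, 0, 0], 0], [[0, 0, -0.03], 0], [[0, 0, -0.07], 0], [[0, 0, -0.11], 0], [[0, 0, -0.14], 0], [[0, 0, -0.14], 0], [[0, 0, -0.14], 0]]'
python3 - <<'E'
from h import *
m=ray("top",377.4,200.3,.078);print(m); m[2]=0.254; to(m-.004*U)
E
```

```text
time: 12.9
tcp_pos: [0.4843, 0.2464, 0.1142]
tool_rot: [3.142, 0.0, 3.017]
force: [-0.0, 0.1, -1.2]
grip_width: -0.004
grip_force: 0.0
time: 14.1
tcp_pos: [0.4843, 0.2463, 0.114]
tool_rot: [-3.142, 0.0, 3.017]
force: [0.4, 0.3, 0.4]
grip_width: -0.001
grip_force: 0.0
time: 15.3
tcp_pos: [0.4845, 0.2464, 0.2545]
tool_rot: [3.141, 0.001, 3.017]
force: [-0.4, 0.3, -0.9]
grip_width: 0.001
grip_force: 0.0
[ 0.51912117 -0.11383391  0.078     ]
t 15.3 tcp [0.4845 0.2464 0.2545] rot [3.141e+00 1.000e-03 3.017e+00] q [ 0.25  0.07  1.68  0.    1.39 -1.2 ] F [-0.41  0.26 -0.88] -> shift [-0.0752 -0.3531  0.0004] turn 0
```

```bash
python3 jog.py '[[[-0.075, -0.353, 0], 0], [[-0.075, -0.353, 0], 0], [[-0.075, -0.353, 0], 0], [[-0.075, -0.353, 0], 0], [[-0.075, -0.353, 0], 0], [[-0.075, -0.353, 0], 0], [[-0.075, -0.353, 0], 0], [[-0.075, -0.353, 0], 0], [[-0.075, -0.353, 0], 0], [[-0.075, -0.353, 0], 0], [[-0.075, -0.353, 0], 0]]'
python3 - <<'E'
from h import *
to([.515,-.115,.127])
E
```

```text
time: 16.4
tcp_pos: [0.5145, -0.1115, 0.2534]
tool_rot: [3.141, -0.001, 3.019]
force: [0.1, -0.3, -0.7]
grip_width: -0.002
grip_force: 0.0
t 16.4 tcp [ 0.5145 -0.1115  0.2534] rot [ 3.141e+00 -1.000e-03  3.019e+00] q [-0.44  0.03  1.73  0.    1.39 -1.89] F [ 0.11 -0.27 -0.66] -> shift [-0.0011 -0.0035  0.1264] turn 0
```

```bash
python3 jog.py '[[[0, -0.002, 0.03], 0], [[0, -0.002, 0.07], 0], [[0, -0.002, 0.1], 0], [[0, -0.002, 0.12], 0], [[0, -0.002, 0.126], 0], [[0, -0.002, 0.126], 0], [[0, -0.002, 0.126], 0], [[0, -0.002, 0.126], 0], [[0, -0.002, 0.126], 0], [[0, -0.002, 0.126], 0], [[0, -0.002, 0.126], 0], [[0, -0.002, 0.126], 0]]'; python3 jog.py '[[[0, 0, 0], 0], [[0, 0, 0], 0], [[0, 0, 0], 0], [[0, 0, 0], 0], [[0, 0, 0], 0], [[0, 0, 0], 0], [[0, 0, 0], 0], [[0, 0, 0], 0], [[0, 0, 0], 0], [[0, 0, 0], 0], [[0, 0, 0], 0], [[0, 0, 0], 0]]'; python3 jog.py '[[[0, 0, 0], 0], [[0, 0, 0], 0], [[0, 0, 0], 0], [[0, 0, 0], 0], [[0, 0, 0], 0]]' && python3 -c "
from plant import r
print(r.sign_off())"
```

```text
time: 17.6
tcp_pos: [0.5145, -0.1153, 0.1281]
tool_rot: [-3.142, 0.0, 3.017]
force: [1.0, 0.3, 0.4]
grip_width: -0.0
grip_force: 0.0
time: 18.8
tcp_pos: [0.5145, -0.1152, 0.128]
tool_rot: [3.142, 0.0, 3.017]
force: [0.4, 0.0, -0.3]
grip_width: 0.0
grip_force: 0.0
time: 19.3
tcp_pos: [0.5145, -0.1153, 0.128]
tool_rot: [-3.142, 0.0, 3.017]
force: [0.6, 0.3, 0.3]
grip_width: -0.001
grip_force: 0.0
the job is handed in; nothing more can be done
None
```

I handed the job in at 19.3 s: the lid was pushed back and stayed open, I pointed at the pale pan and then into the open pot for two seconds each, and finished still pointing there. No verdict came back.

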